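Park a boss head at its stop and clamp it by feel

ROBOT

A 6-joint arm with a two-finger parallel gripper is mounted at the origin on the work surface. World frame = base frame: x ahead of the robot, y to its left, z up, the work surface at z = 0. Lengths are in mm, angles in rad, forces in N, time in s.
With the tool pointing down it reaches from about 350 to 975 mm from the base axis. Payload 7.1 kg.
Tool frame: the origin (TCP) lies at the very end of the fingers, on their centre line; the grasp point (between the pads) lies 19 mm behind it; x points along the fingers, y is the direction in which the jaws open and shut, and the axes are right-handed (so a half turn about x gives the same grasp; the last joint's range is limited). The gripper opens to 88 mm and grips with 3 to 60 N. Pads are 20 mm wide; open, the fingers measure 115 mm over their backs; the gripper's body (75 mm by 178 mm) begins 61 mm behind the grasp point.
Start: joints at [-1.193, 0.423, 1.63, -0, 1.089, -0.019], TCP at [241.559, -576.415, 222.675] pointing down, gripper open.
Joint ranges: [-3, 3], [-0.9, 2.11], [0.09, 2.58], [-1.31, 4.45], [0.11, 2.69], [-2.54, 2.54]. Speed limits (rad/s): [2.39, 2.39, 3.01, 3.14, 3.14, 3.14].

INTERFACE

Orientations are given as a rotation vector (axis times angle).
In Python, from workcell import ctrl gives the robot as it stands. The module is installed in compiled form; this text tells all that it offers.
- The arm moves only by the tool carry_out, never from a script. Its argument "commands" is a list of rows, each a list of 6 numbers: the shift along the tool's x, y, z in m, then the turn, a rotation vector about the tool's x, y, z in degrees. In form: [[tx, ty, tz, rx, ry, rz], ...]. A call has 1 to 8 rows; each row shifts and turns the pose as measured when the row begins, along the tool's axes as they then stand; what a row does not reach is not made up. A row lasts 1/8 s, in which the tool goes at most 62.5 mm and 10.7 degrees, less where a joint would pass 70% of its speed; a pose out of reach is approached as far as the arm can. A call with a gripper value outside its range is refused whole. "grip" is the closure, from 0 (fully open) to 1 (shut), set as the call begins (left out, the last holds). The fingers move at their own pace and stop on an object; the grip force is fixed at half the most. Time passes only in rows, so rows that do not move let the fingers close. It gives the time, the measured TCP pose, the force and the opening at its end, in the units of the state.
- ctrl.get_obs(): the state, without advancing time (a new reading comes with each control period).
- ctrl.get_image(name): name is "side" or "top" or "wrist"; returns a dict with "pixels" (480x640x3 uint8, blue, green, red), "intrinsics" (3x3 intrinsics, pixels), "rvec" (rotation vector, rad) and "tvec" (3), from world to camera coordinates, as OpenCV has them. Camera axes: x right, y down, z forward; pixel columns grow to the right and rows downward; lengths in mm; the calibration is good to about 2 mm. The wrist camera is an equidistant fisheye: a pixel r from the principal point sees the ray r / f radians off the axis. A picture is of the moment at which its call begins. There is no depth.
- ctrl.close_job(): hands the job in, once; it reports no verdict.
The state is a dict: "t": time; "qpos": joint angles; "qvel": joint speeds; "joint_torque": joint torques, N m; "ee_pos": TCP position; "orientation": TCP orientation; "ft_force": force on the tool from outside, world axes, zero at the start; "moment": the same for the moment, N m; "width": finger opening in mm.
Only numpy, scipy, OpenCV 4.12 (cv2) and the standard library are available. Lean on these libraries where they do the work, as an engineer would, in place of code of your own. Each camera call takes 0.05 s, during which the arm holds its last target. There are 200 camera calls.

TASK

Slide the boss head that carries the small flask along its rail until it rests against the stop collar, without shoving the collar along. Then clamp it there: turn the wing knob on top clockwise (seen from above) until you feel it bite, and from that point give it one further eighth of a turn, no more. Let go, leaving the boss head against the collar and the other things on the bench where they are.

Things in the scene. Friction and masses are not known exactly. Their poses are not given: they have to be found in the camera images.
- stand: low rail stand fixed to the bench: a steel rod 13 mm in diameter, 400 mm long, axis 85 mm above the bench, on two posts (18 mm in diameter, tops at 95 mm) 340 mm apart, feet 90 x 34 mm. Origin on the bench under the rod's middle; the rod runs along the stand's y axis. Its place and its yaw (up to 0.35 rad either way) differ each time
- collar_face (a point): the stop collar, an aluminium ring 34 mm in diameter and 14 mm wide round the rod, on the +y side of the boss head. The point is on the rod's axis, in the middle of the face that looks to -y, at the boss head; axes as the stand. It is held on the rod by friction only and begins to slide when pushed with about 18 N
- boss: the boss head, a dark steel C-shaped block round the rod, 44 (across) x 40 (along the rod) x 50 mm, top 110 mm above the bench. Origin at its centre on the rod's axis; axes as the stand. An arm on its +x side carries a small glass flask (bulb 56 mm in diameter, 112 mm out); all of the arm stays below 125 mm above the bench
- boss_face (a point): on the rod's axis, in the middle of the boss head's face that looks to +y, 20 mm from its centre; axes as the stand. The boss head only slides along the rod (about 2.5 N of friction, also once clamped, so do not drag it off again), can be slid by its knob, starts 40 to 110 mm short of the collar and rests against it when the two faces meet
- knob: the wing knob on top of the boss head, black plastic: an upright bar 46 mm long (its x axis), 12 mm thick (y), 27 mm high (129 to 156 mm above the bench), over a round hub 24 mm in diameter (124 to 132 mm) and a stem 11 mm in diameter. It turns about the vertical (z) through the centre of the boss head. Origin on that axis, level with the boss head's top. It may start at any angle
- knob_grip (a point): on the knob's axis, 144 mm above the bench, axes as the knob. Clockwise from above tightens. It runs easily (about 0.04 N m) for 0.7 to 1.9 rad, then bites: the torque needed jumps at once to about 0.3 N m and grows by 0.2 N m per further rad. Where it bites differs each time and cannot be seen, only felt. It stays where it is left
- pad_face (a point): the middle of the underside of the clamp screw's steel pad (10 mm in diameter), inside the boss head. The screw lowers it by 0.5 mm per rad of knob turn until it bites, 7.5 mm above the boss head's origin. Readings are far too coarse to find the bite by
- washer_top (a point): the middle of the top of the spring washer (20 mm in diameter) that lies round the stem on the boss head's top: 31 mm above the boss head's origin until the screw bites, then squashed by 0.5 mm per further rad (0.39 mm for an eighth of a turn). Readings are far too coarse to judge the tightness by
- reagent: bystander: amber bottle, 56 mm in diameter, 110 mm high, origin under its centre
- jar: bystander: open glass jar, 76 mm in diameter, 100 mm high, origin under its centre
- clip_tray: bystander: small blue tray 100 x 70 x 30 mm, origin under its centre
- cork_ring: bystander: cork flask ring, 90 mm in diameter, 25 mm high, origin under its centre

How it is judged (in metres and radians):
On the way, in this order (a step that is already met when the one before it is completed fails the run):
1. the boss head rests against the collar (within 1.5 mm) while its screw is still loose (y of boss_face in the frame of collar_face above -0.0015 m and z of pad_face in the frame of boss above 0.0076 m), for 0.2 s.
2. the screw has bitten while the boss head is at the collar (y of boss_face in the frame of collar_face above -0.003 m and z of pad_face in the frame of boss below 0.00755 m and z of washer_top in the frame of boss below 0.03097 m), for 0.05 s.
At the end, for the whole second after the job is handed in: the boss head stands within 3 mm of the collar, the collar within 4 mm of where it was, and the screw is tightened an eighth of a turn (0.785 rad) past the bite, give or take 0.3 rad (pad down on the rod, spring washer squashed by 0.24 to 0.54 mm); all at rest and released (y of boss_face in the frame of collar_face above -0.003 m and z of pad_face in the frame of boss below 0.0076 m and z of washer_top in the frame of boss between 0.03046 and 0.03076 m and distance of collar_face from where it was at the start of the episode below 0.004 m); the robot touches nothing.
It fails at once if the stop collar is shoved more than 4 mm along its rail (distance of collar_face from where it was at the start of the episode above 0.004 m).
It fails at once if the knob is overtightened: more than 1.3 rad (about 75 degrees) past the bite (z of washer_top in the frame of boss below 0.03035 m).
It fails at once if a bystander (bottle, jar, tray or cork ring) is moved more than 20 mm (distance of any of reagent, jar, clip_tray, cork_ring from where it was at the start of the episode above 0.02 m).
It also fails if it takes over 67 s, if anything falls off the work surface, if the arm or the gripper's body presses on something with over 40 N, if the wrist force passes 120 N, or if a joint passes its speed limit or range.

## Working session

There is one attempt and no reset: what is moved stays moved. The work goes in short steps, Python scripts to look and compute and a tool call to move; the robot and the scene stay as the last step left them, time stands still between calls to the robot, and variables do not carry over. Pictures are saved under pics/ and viewed, about 8 in all and at most 12, crops included, and the job is handed in when it is done.

Besides the shell and the picture viewer there is one more tool, called by a JSON object that holds its "name" and its "arguments". carry_out: Moves the arm, as the interface text tells. Its arguments: {"type":"object","properties":{"commands":{"type":"array"},"grip":{"type":"number"}},"required":["commands"]}

```bash
mkdir -p pics && cat > h.py <<'E'
import numpy as np, cv2
from workcell import ctrl
def snap(name, fn=None):
    d=ctrl.get_image(name); 
    if fn: cv2.imwrite('pics/'+fn,d['pixels'])
    return d
def ray(d,u,v,fish=False):
    K=np.array(d['intrinsics']);R=cv2.Rodrigues(np.array(d['rvec'],float))[0];t=np.array(d['tvec'],float).ravel()
    x=np.array([(u-K[0,2])/K[0,0],(v-K[1,2])/K[1,1]])
    if fish:
        th=np.linalg.norm(x); r=np.r_[x/th*np.sin(th),np.cos(th)] if th>1e-9 else np.array([0,0,1.])
    else: r=np.r_[x,1]
    return -R.T@t, R.T@(r/np.linalg.norm(r))
def onz(d,u,v,z,fish=False):
    c,r=ray(d,u,v,fish); return c+r*(z-c[2])/r[2]
def tri(rays):
    A=np.zeros((3,3));b=np.zeros(3)
    for c,r in rays:
        P=np.eye(3)-np.outer(r,r);A+=P;b+=P@c
    return np.linalg.solve(A,b)
E
python3 - <<'E'
from h import *
import pickle
D={n:snap(n,n+'0.png') for n in('top','side')}
pickle.dump(D,open('d0.pkl','wb'))
for n,d in D.items(): print(n,ray(d,320,240))
o=ctrl.get_obs(); print(o['ee_pos'],o['orientation'],o['ft_force'],o['moment'],o['t'])
E
```

```text
top (array([438.76459013,  17.10807868, 981.84330047]), array([ 0.16675511, -0.00845964, -0.98596205]))
side (array([504.62024601, 660.25161998, 513.99923427]), array([ 0.10889829, -0.84654822, -0.52105401]))
[ 241.38228778 -575.98112449  221.98153202] [ 2.00385118  0.40427336 -2.00434432] [-0.64595401  0.17318952 -0.26337075] [ 0.00070784 -0.00747539  0.04044381] 0.1
```

View pics/top0.png

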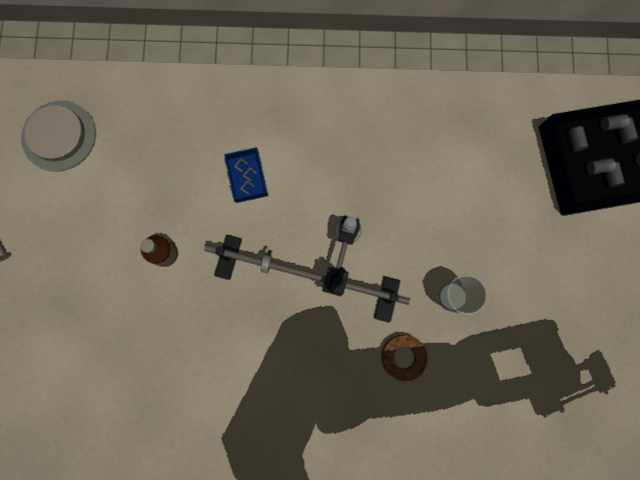

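View pics/side0.png

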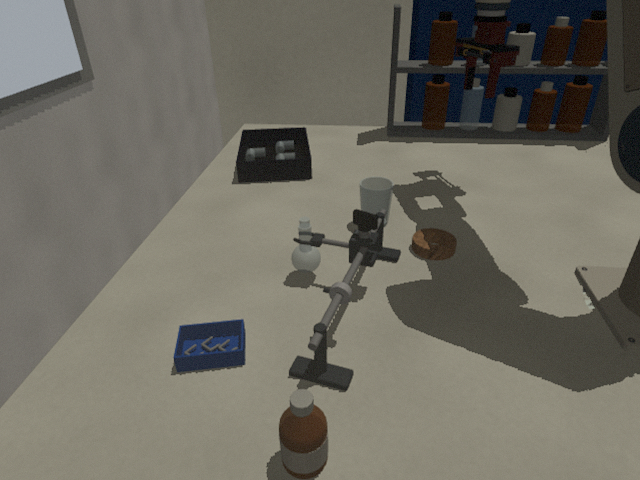

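Top view: the rod runs from (207,246) to (408,301), with the collar at about (266,260), the boss and knob at about (335,280), and the flask at (348,228). Side view: the knob is at about (366,218) and the collar at (340,290). I'll enlarge both around the boss and compute rough positions.

```bash
python3 - <<'E'
from h import *
import pickle
D=pickle.load(open('d0.pkl','rb'))
a=D['top']['pixels'][240:310,250:370]; b=D['side']['pixels'][195:305,290:410]
f=lambda i:np.clip(cv2.resize(i,None,fx=6,fy=6,interpolation=cv2.INTER_CUBIC)*1.8,0,255).astype(np.uint8)
A=cv2.resize(f(a),(480,280));B=cv2.resize(f(b),(480,440))
cv2.imwrite('pics/c1.png',cv2.resize(np.hstack([cv2.copyMakeBorder(A,0,160,0,0,0),B]),(800,367)))
d=D['top'];s=D['side']
for n,u,v,z in [('rodA',207,246,85),('rodB',408,301,85),('collar',266,260,85),('knob',335,280,150),('bottle',150,245,110),('jar',465,295,100),('ring',404,357,25),('flask',348,228,100),('tray',246,175,20)]: print(n,onz(d,u,v,z).round())
print('knob tri',tri([ray(d,335,280),ray(s,366,218)]).round(1),'collar tri',tri([ray(d,266,260),ray(s,340,291)]).round(1))
E
```

```text
rodA [574. 225.  85.]
rodB [ 478. -159.   85.]
collar [549. 111.  85.]
knob [509. -18. 150.]
bottle [569. 324. 110.]
jar [ 491. -262.  100.]
ring [ 370. -162.   25.]
flask [612. -43. 100.]
tray [736. 167.  20.]
knob tri [510.9 -18.3 144.3] collar tri [547.6 111.1  86.4]
```

View pics/c1.png

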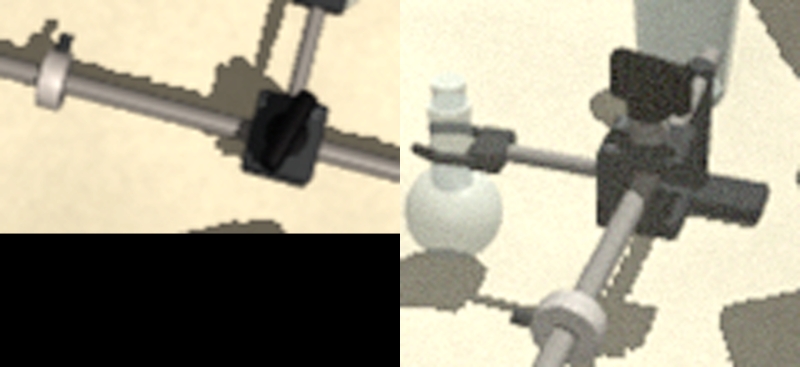

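Crop: seen from above, the knob bar runs from orig (332,289.5) to (343,269). The collar is clear of the boss. Next I'll work out the approach.

```bash
cat >> h.py <<'E'
from scipy.spatial.transform import Rotation as Ro
def state():
    o=ctrl.get_obs(); R=Ro.from_rotvec(o['orientation']).as_matrix()
    return o,np.array(o['ee_pos'],float),R
def yawz(R): return np.degrees(np.arctan2(R[1,2],R[0,2]))
def Rt(yaw): # tool x down, tool z at yaw deg
    y=np.radians(yaw); z=np.array([np.cos(y),np.sin(y),0]);x=np.array([0,0,-1.]);return np.c_[x,np.cross(z,x),z]
def plan(pos,yaw):
    o,p,R=state(); T=Rt(yaw)
    rv=Ro.from_matrix(R.T@T).as_rotvec(degrees=True)
    print('t',o['t'],'pos',p.round(1),'yawz',yawz(R).round(2),'q',np.round(o['qpos'],3),'F',np.round(o['ft_force'],1),'M',np.round(o['moment'],2),'w',o['width'])
    print('SHIFT mm tool',(R.T@(np.array(pos)-p)).round(2),'ROT',rv.round(2))
E
python3 - <<'E'
from h import *
import pickle
d=pickle.load(open('d0.pkl','rb'))['top']
a=onz(d,331.9,289.5,156);b=onz(d,343,269.1,156);print(a,b,(a+b)/2,np.degrees(np.arctan2(*(b-a)[1::-1])))
for y in(-30,150): plan([510,-18,235],y)
E
```

```text
[491.74579515 -12.62647981 156.        ] [527.82644975 -31.37330039 156.        ] [509.78612245 -21.9998901  156.        ] -27.455528732670764
t 0.1 pos [ 241.4 -576.   222. ] yawz -157.27 q [-1.193  0.424  1.631  0.     1.089 -0.019] F [-0.6  0.2 -0.3] M [ 0.   -0.01  0.04] w 87.66421494276125
SHIFT mm tool [ -12.44 -410.84 -463.38] ROT [-1.2727e+02 -9.0000e-02  4.0000e-02]
t 0.1 pos [ 241.4 -576.   222. ] yawz -157.27 q [-1.193  0.424  1.631  0.     1.089 -0.019] F [-0.6  0.2 -0.3] M [ 0.   -0.01  0.04] w 87.66421494276125
SHIFT mm tool [ -12.44 -410.84 -463.38] ROT [5.273e+01 3.000e-02 7.000e-02]
```

{"name": "carry_out", "arguments": {"commands": [[0, 0, 0, 8, 0, 0]], "grip": 0}}

```text
t: 0.22
ee_pos: [241.3, -575.7, 221.5]
orientation: [2.086, 0.269, -2.088]
ft_force: [-0.0, 1.2, -0.1]
width: 88.0
```

```bash
python3 -c "
from h import *
for y in(-30,150): plan([510,-18,235],y)"
```

```text
t 0.225 pos [ 241.3 -575.7  221.5] yawz -165.44 q [-1.193  0.424  1.631 -0.     1.089  0.124] F [-0.   1.2 -0.1] M [-0.01 -0.06  0.02] w 87.96636860155094
SHIFT mm tool [ -12.53 -472.25 -400.28] ROT [-1.3544e+02 -1.4000e-01  8.0000e-02]
t 0.225 pos [ 241.3 -575.7  221.5] yawz -165.44 q [-1.193  0.424  1.631 -0.     1.089  0.124] F [-0.   1.2 -0.1] M [-0.01 -0.06  0.02] w 87.96636860155094
SHIFT mm tool [ -12.53 -472.25 -400.28] ROT [44.56  0.07  0.12]
```

```bash
cat >> h.py <<'E'
def rows(pos,yaw,n):
    o,p,R=state(); y0=yawz(R); dy=(yaw-y0+180)%360-180
    for i in range(n):
        T=Rt(y0+dy*i/n); s=T.T@(np.array(pos)-p)/n/1000
        print([*s.round(4).tolist(),round(-dy/n,2),0,0])
E
python3 -c "
from h import *
rows([490,-20,260],-28,14)"
```

```text
[-0.0027, -0.034, -0.0272, np.float64(-9.82), 0, 0]
[-0.0027, -0.0288, -0.0326, np.float64(-9.82), 0, 0]
[-0.0027, -0.0228, -0.037, np.float64(-9.82), 0, 0]
[-0.0027, -0.0162, -0.0404, np.float64(-9.82), 0, 0]
[-0.0027, -0.0091, -0.0425, np.float64(-9.82), 0, 0]
[-0.0027, -0.0017, -0.0435, np.float64(-9.82), 0, 0]
[-0.0027, 0.0057, -0.0431, np.float64(-9.82), 0, 0]
[-0.0027, 0.013, -0.0415, np.float64(-9.82), 0, 0]
[-0.0027, 0.0199, -0.0387, np.float64(-9.82), 0, 0]
[-0.0027, 0.0262, -0.0347, np.float64(-9.82), 0, 0]
[-0.0027, 0.0317, -0.0297, np.float64(-9.82), 0, 0]
[-0.0027, 0.0363, -0.0239, np.float64(-9.82), 0, 0]
[-0.0027, 0.0399, -0.0174, np.float64(-9.82), 0, 0]
[-0.0027, 0.0422, -0.0103, np.float64(-9.82), 0, 0]
```

{"name": "carry_out", "arguments": {"commands": [[-0.003, -0.034, -0.027, -9.8, 0, 0], [-0.003, -0.029, -0.033, -9.8, 0, 0], [-0.003, -0.023, -0.037, -9.8, 0, 0], [-0.003, -0.016, -0.04, -9.8, 0, 0], [-0.003, -0.009, -0.0425, -9.8, 0, 0], [-0.003, -0.002, -0.0435, -9.8, 0, 0], [-0.003, 0.006, -0.043, -9.8, 0, 0], [-0.003, 0.013, -0.0415, -9.8, 0, 0]]}}

```text
t: 1.23
ee_pos: [380.3, -247.8, 244.2]
orientation: [1.147, 1.256, -1.143]
ft_force: [0.4, 0.0, -0.2]
width: 87.8
```

{"name": "carry_out", "arguments": {"commands": [[-0.003, 0.02, -0.039, -9.8, 0, 0], [-0.003, 0.026, -0.035, -9.8, 0, 0], [-0.003, 0.032, -0.03, -9.8, 0, 0], [-0.003, 0.036, -0.024, -9.8, 0, 0], [-0.003, 0.04, -0.017, -9.8, 0, 0], [-0.003, 0.042, -0.01, -9.8, 0, 0], [0, 0, 0, 0, 0, 0]]}}

```text
t: 2.1
ee_pos: [477.3, 6.2, 263.1]
orientation: [0.331, 1.551, -0.324]
ft_force: [-1.4, -1.4, -0.1]
width: 87.6
```

```bash
python3 - <<'E'
from h import *
import pickle
plan([510,-20,200],-28)
d=snap('wrist','w1.png'); pickle.dump(d,open('w1.pkl','wb')); print(d['intrinsics'])
E
```

```text
t 2.1 pos [477.3   6.2 263.1] yawz -23.91 q [-0.016  0.154  1.905  0.007  1.086 -1.172] F [-1.4 -1.4 -0.1] M [-0.03 -0.21  0.03] w 87.58872276889458
SHIFT mm tool [ 62.85 -10.93  40.88] ROT [ 4.09 -0.35 -0.21]
[[371.64829954   0.         318.8397825 ]
 [  0.         371.64829954 235.65581939]
 [  0.           0.           1.        ]]
```

View pics/w1.png

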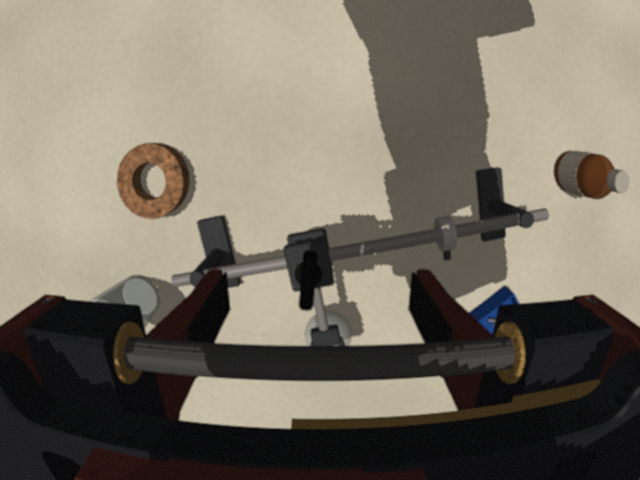

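Wrist view: the boss is at about (308,260), the knob bar runs (310,255)–(306,308), and the collar is at about (446,233). I'll enlarge the knob.

```bash
python3 - <<'E'
from h import *
i=cv2.imread('pics/w1.png')[215:315,270:470]
cv2.imwrite('pics/c2.png',np.clip(cv2.resize(i,None,fx=4,fy=4,interpolation=cv2.INTER_CUBIC)*2.5,0,255).astype(np.uint8))
E
```

```text
(no output)
```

View pics/c2.png

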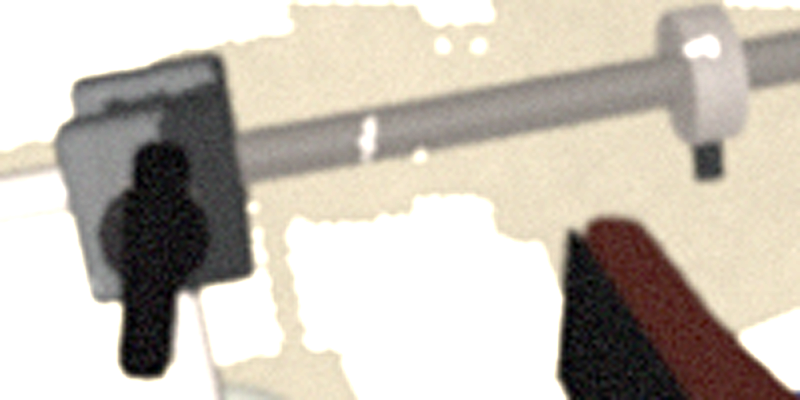

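```bash
python3 - <<'E'
from h import *
import pickle
d=pickle.load(open('w1.pkl','rb')); D=pickle.load(open('d0.pkl','rb'))
g=lambda u,v:(270+u/4,215+v/4)
f=lambda u,v,z:onz(d,*g(u,v),z,True)
print('cam',ray(d,320,240,True))
N=f(146,378,156);F=f(162,143,129);H=f(155,230,131)
print(N,F,(N+F)/2,np.degrees(np.arctan2(*(N-F)[1::-1])),'hub',H)
# collar: centre; face toward boss
c=tri([ray(d,*g(704,75),True),ray(D['top'],266,260),ray(D['side'],340,291)]);print('collar3',c)
print('knob tri',tri([ray(d,*g(152,262),True),ray(D['top'],337.5,279.3),ray(D['side'],366,219)]))
print('collar left edge z85-102', f(672,85,95))
E
```

```text
cam (array([413.64383246,  34.25862281, 425.57335265]), array([ 0.24861234, -0.10379629, -0.96302556]))
[531.95437031 -28.21012687 156.        ] [495.51479978  -8.73468883 129.        ] [513.73458504 -18.47240785 142.5       ] -28.122654087039486 hub [511.93861892 -17.73447198 131.        ]
collar3 [546.91547536 112.12069223  86.90281427]
knob tri [512.64516592 -20.94796613 141.43482826]
collar left edge z85-102 [541.4919411  103.08377735  95.        ]
```

```bash
python3 -c "
from h import *
plan([512.3,-19,129],-28)"
```

```text
t 2.15 pos [476.6   5.1 262.9] yawz -24.06 q [-0.018  0.154  1.906  0.006  1.086 -1.172] F [-0.6 -0.9  0.6] M [ 0.02 -0.16  0.03] w 87.75393350381533
SHIFT mm tool [133.59  -7.91  43.27] ROT [ 3.94 -0.38 -0.16]
```

{"name": "carry_out", "arguments": {"commands": [[0, -0.003, 0.021, 1.9, -0.2, -0.1], [0, -0.004, 0.022, 2, -0.2, 0], [0.045, 0, 0, 0, 0, 0], [0.045, 0, 0, 0, 0, 0], [0.02, 0, 0, 0, 0, 0], [0, 0, 0, 0, 0, 0]]}}

```text
t: 2.9
ee_pos: [519.7, -30.9, 149.5]
orientation: [0.402, 1.528, -0.402]
ft_force: [-0.0, -0.3, -0.1]
width: 87.9
```

```bash
python3 -c "
from h import *
plan([512.3,-19,129],-28)"
```

```text
t 2.9 pos [519.7 -30.9 149.5] yawz -29.38 q [-8.200e-02  3.730e-01  1.917e+00 -1.000e-03  8.470e-01 -1.139e+00] F [-0.  -0.3 -0.1] M [-0.   -0.16 -0.04] w 87.94163254020833
SHIFT mm tool [ 20.43   6.72 -12.41] ROT [-1.38  0.3  -0.06]
```

{"name": "carry_out", "arguments": {"commands": [[0.005, 0.0065, -0.012, -1.4, 0.3, 0], [0, 0, 0, 0, 0, 0], [0.013, 0, 0, 0, 0, 0], [0, 0, 0, 0, 0, 0]]}}

```text
t: 3.4
ee_pos: [514.4, -20.1, 132.8]
orientation: [0.385, 1.532, -0.382]
ft_force: [-0.5, -0.2, 1.1]
width: 88.0
```

```bash
python3 -c "
from h import *
plan([512.3,-19,129],-28)"
```

```text
t 3.4 pos [514.4 -20.1 132.8] yawz -28.07 q [-0.063  0.392  1.939  0.002  0.806 -1.145] F [-0.5 -0.2  1.1] M [ 0.01 -0.15 -0.02] w 87.95356970761063
SHIFT mm tool [ 3.81 -0.03 -2.38] ROT [-0.07  0.23 -0.17]
```

{"name": "carry_out", "arguments": {"commands": [[0.003, 0, -0.002, 0, 0, 0], [0, 0, 0, 0, 0, 0]]}}

```text
t: 3.65
ee_pos: [512.8, -19.0, 129.8]
orientation: [0.385, 1.531, -0.382]
ft_force: [-0.5, 0.5, 0.3]
width: 88.0
```

{"name": "carry_out", "arguments": {"commands": [[0, 0, 0, 0, 0, 0], [0, 0, 0, 0, 0, 0], [0, 0, 0, 0, 0, 0], [0, 0, 0, 0, 0, 0], [0, 0, 0, 0, 0, 0], [0, 0, 0, 0, 0, 0]], "grip": 1}}

```text
t: 4.4
ee_pos: [513.1, -19.1, 130.3]
orientation: [0.385, 1.531, -0.382]
ft_force: [-1.2, 1.6, -0.3]
width: 31.5
```

```bash
python3 -c "
from h import *
o,p,R=state()
u=np.array([.2425,.970,0])
plan(p+u*80,-28)"
```

```text
t 4.4 pos [513.1 -19.1 130.3] yawz -28.06 q [-6.100e-02  3.940e-01  1.944e+00  1.000e-03  7.970e-01 -1.143e+00] F [-1.2  1.6 -0.3] M [ 0.04 -0.17 -0.05] w 31.480504635663536
SHIFT mm tool [  0.17  77.6  -19.38] ROT [-0.06  0.3  -0.2 ]
```

{"name": "carry_out", "arguments": {"commands": [[0, 0, 0, 0, 0, 0], [0, 0, 0, 0, 0, 0], [0, 0, 0, 0, 0, 0], [0, 0, 0, 0, 0, 0]]}}

```text
t: 4.9
ee_pos: [513.3, -19.3, 130.6]
orientation: [0.385, 1.53, -0.382]
ft_force: [1.0, -0.9, 1.3]
width: 11.7
```

{"name": "carry_out", "arguments": {"commands": [[0, 0.0048, -0.0012, 0, 0, 0], [0, 0.0048, -0.0012, 0, 0, 0], [0, 0.0048, -0.0012, 0, 0, 0], [0, 0.0048, -0.0012, 0, 0, 0], [0, 0, 0, 0, 0, 0]]}}

```text
t: 5.52
ee_pos: [518.3, 1.0, 130.9]
orientation: [0.384, 1.53, -0.382]
ft_force: [-1.2, -1.0, 3.0]
width: 12.0
```

```bash
python3 -c "
from h import *
u=np.array([.2425,.970,0])
plan(np.array([512.8,-19,130])+u*95,-28)"
```

```text
t 5.525 pos [518.3   1.  130.9] yawz -28.03 q [-0.021  0.399  1.933 -0.     0.803 -1.102] F [-1.2 -1.   3. ] M [-0.1   0.06 -0.03] w 12.041973426173527
SHIFT mm tool [  0.94  71.95 -18.4 ] ROT [-0.03  0.33 -0.14]
```

{"name": "carry_out", "arguments": {"commands": [[0, 0.0078, -0.002, 0, 0, 0], [0, 0.0078, -0.002, 0, 0, 0], [0, 0.0078, -0.002, 0, 0, 0], [0, 0.0078, -0.002, 0, 0, 0], [0, 0.0078, -0.002, 0, 0, 0], [0, 0.0078, -0.002, 0, 0, 0], [0, 0.0058, -0.0015, 0, 0, 0], [0, 0, 0, 0, 0, 0]]}}

```text
t: 6.52
ee_pos: [531.9, 58.5, 132.0]
orientation: [0.383, 1.531, -0.382]
ft_force: [-1.1, -2.5, 4.0]
width: 11.6
```

```bash
python3 - <<'E'
from h import *
u=np.array([.2425,.970,0])
plan(np.array([512.8,-19,130])+u*108,-28)
d=snap('side'); t=snap('top')
f=lambda i:cv2.resize(i,(480,480),interpolation=cv2.INTER_CUBIC)
cv2.imwrite('pics/c3.png',np.clip(np.hstack([f(d['pixels'][240:340,300:400])[:,:400],f(t['pixels'][220:320,240:340])[:,:400]])*1.8,0,255).astype(np.uint8))
E
```

```text
t 6.525 pos [531.9  58.5 132. ] yawz -27.97 q [ 8.800e-02  4.180e-01  1.896e+00 -1.000e-03  8.210e-01 -9.940e-01] F [-1.1 -2.5  4. ] M [-0.35 -0.02 -0.05] w 11.617350722078664
SHIFT mm tool [ 2.04 27.41 -6.52] ROT [ 0.03  0.32 -0.14]
```

View pics/c3.png

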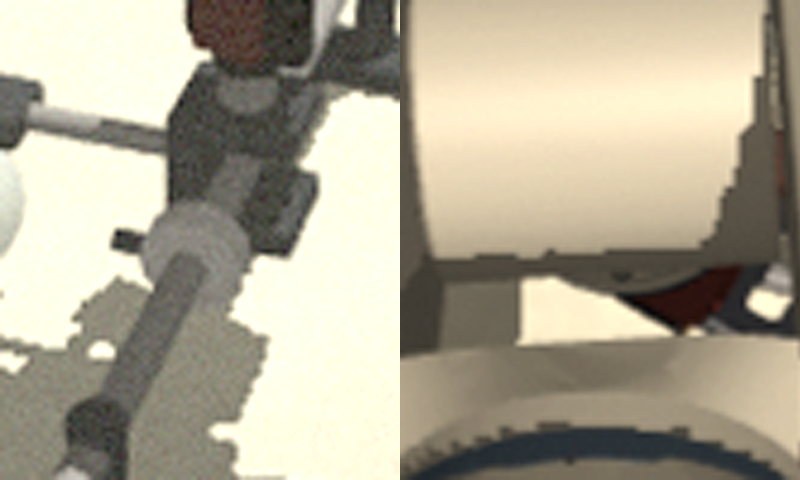

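Side crop: the boss front face, at about (245,170), is still short of the collar at (195,245). The fingers hold the knob at the top. I'll slide closer and then feel for contact.

{"name": "carry_out", "arguments": {"commands": [[0, 0.0039, -0.001, 0, 0, 0], [0, 0.0039, -0.001, 0, 0, 0], [0, 0.0039, -0.001, 0, 0, 0], [0, 0.0039, -0.001, 0, 0, 0], [0, 0, 0, 0, 0, 0]]}}

```text
t: 7.25
ee_pos: [535.7, 74.3, 132.2]
orientation: [0.384, 1.531, -0.383]
ft_force: [-0.8, 0.1, 3.6]
width: 11.9
```

{"name": "carry_out", "arguments": {"commands": [[0, 0.0019, -0.0005, 0, 0, 0], [0, 0.0019, -0.0005, 0, 0, 0], [0, 0, 0, 0, 0, 0]]}}

```text
t: 7.62
ee_pos: [536.6, 78.0, 132.2]
orientation: [0.384, 1.531, -0.384]
ft_force: [-1.5, -0.6, 4.5]
width: 11.9
```

{"name": "carry_out", "arguments": {"commands": [[0, 0.0015, -0.0004, 0, 0, 0], [0, 0.0015, -0.0004, 0, 0, 0]]}}

```text
t: 7.88
ee_pos: [537.2, 80.7, 132.2]
orientation: [0.383, 1.531, -0.384]
ft_force: [-1.7, -1.9, 5.8]
width: 11.7
```

```bash
python3 - <<'E'
from h import *
u=np.array([.2425,.970,0])
plan(np.array([512.8,-19,130])+u*108,-28)
E
```

```text
t 7.875 pos [537.2  80.7 132.2] yawz -28.07 q [ 0.129  0.428  1.878 -0.003  0.831 -0.95 ] F [-1.7 -1.9  5.8] M [-0.5   0.2  -0.03] w 11.657772850703422
SHIFT mm tool [ 2.22  5.32 -0.78] ROT [-0.07  0.31 -0.05]
```

{"name": "carry_out", "arguments": {"commands": [[0, 0.0012, -0.0003, 0, 0, 0], [0, 0, 0, 0, 0, 0]]}}

```text
t: 8.12
ee_pos: [537.5, 81.8, 132.2]
orientation: [0.383, 1.531, -0.384]
ft_force: [-1.9, -0.5, 5.0]
width: 11.8
```

{"name": "carry_out", "arguments": {"commands": [[0, 0.0012, -0.0003, 0, 0, 0], [0, 0, 0, 0, 0, 0]]}}

```text
t: 8.38
ee_pos: [537.7, 82.9, 132.2]
orientation: [0.383, 1.531, -0.385]
ft_force: [-1.0, -0.5, 4.8]
width: 11.7
```

```bash
python3 - <<'E'
from h import *
d=snap('side'); cv2.imwrite('pics/c4.png',np.clip(cv2.resize(d['pixels'][240:320,300:400],(800,600) if 0 else (750,600),interpolation=cv2.INTER_CUBIC)*1.8,0,255).astype(np.uint8))
E
```

```text
(no output)
```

View pics/c4.png

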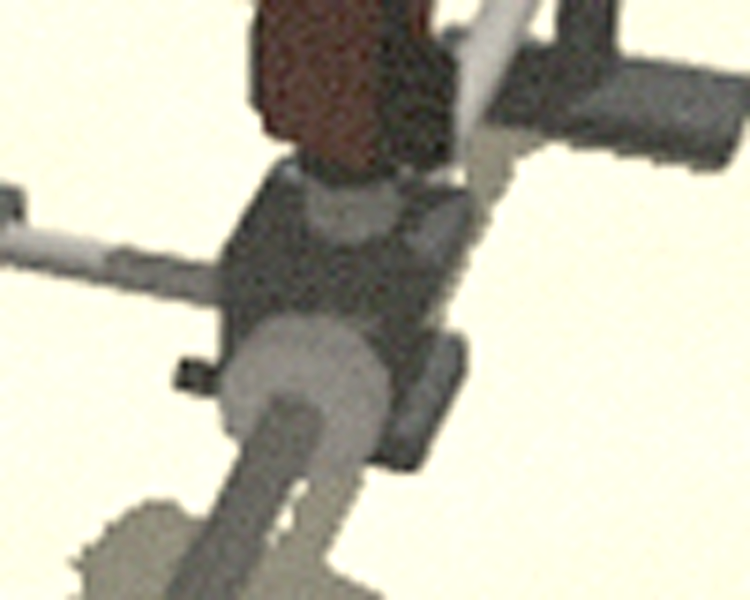

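Side crop: the collar, at about (310,395), nearly covers the boss face, so any gap left is a few mm. I'll continue in 1 mm steps.

{"name": "carry_out", "arguments": {"commands": [[0, 0.0011, -0.0003, 0, 0, 0], [0, 0, 0, 0, 0, 0]]}}

```text
t: 8.68
ee_pos: [538.0, 83.9, 132.3]
orientation: [0.383, 1.531, -0.385]
ft_force: [-2.2, -0.9, 4.3]
width: 11.9
```

{"name": "carry_out", "arguments": {"commands": [[0, 0.001, -0.0002, 0, 0, 0]]}}

```text
t: 8.8
ee_pos: [538.2, 84.7, 132.2]
orientation: [0.383, 1.531, -0.385]
ft_force: [-0.1, -2.4, 5.2]
width: 12.0
```

{"name": "carry_out", "arguments": {"commands": [[0, 0.001, -0.0002, 0, 0, 0]]}}

```text
t: 8.93
ee_pos: [538.4, 85.6, 132.3]
orientation: [0.383, 1.531, -0.385]
ft_force: [-1.8, -1.9, 5.3]
width: 11.6
```

{"name": "carry_out", "arguments": {"commands": [[0, 0.001, -0.0002, 0, 0, 0]]}}

```text
t: 9.05
ee_pos: [538.6, 86.4, 132.3]
orientation: [0.383, 1.531, -0.385]
ft_force: [-1.3, -3.0, 4.7]
width: 11.8
```

{"name": "carry_out", "arguments": {"commands": [[0, 0.001, -0.0002, 0, 0, 0]]}}

```text
t: 9.18
ee_pos: [538.7, 86.9, 132.2]
orientation: [0.381, 1.532, -0.386]
ft_force: [-2.3, -5.8, 7.0]
width: 11.8
```

{"name": "carry_out", "arguments": {"commands": [[0, 0.0007, -0.0002, 0, 0, 0]]}}

```text
t: 9.3
ee_pos: [538.7, 87.0, 132.3]
orientation: [0.38, 1.532, -0.387]
ft_force: [-1.4, -5.7, 6.2]
width: 11.8
```

{"name": "carry_out", "arguments": {"commands": [[0, 0, 0, 0, 0, 0]]}}

```text
t: 9.43
ee_pos: [538.7, 86.7, 132.3]
orientation: [0.38, 1.532, -0.387]
ft_force: [-2.0, -0.8, 5.2]
width: 11.9
```

```bash
python3 - <<'E'
from h import *
plan([538.7,87,132],-28)
E
```

```text
t 9.425 pos [538.7  86.7 132.3] yawz -28.03 q [ 0.141  0.432  1.871 -0.008  0.836 -0.935] F [-2.  -0.8  5.2] M [-0.19  0.05 -0.04] w 11.908627786768308
SHIFT mm tool [ 0.32  0.28 -0.12] ROT [-0.03  0.32  0.19]
```

{"name": "carry_out", "arguments": {"commands": [[0, 0.0012, -0.0003, 0, 0, 0]]}}

```text
t: 9.55
ee_pos: [538.7, 87.1, 132.3]
orientation: [0.378, 1.532, -0.388]
ft_force: [-2.6, -7.7, 6.4]
width: 12.0
```

{"name": "carry_out", "arguments": {"commands": [[0, 0.0008, -0.0002, 0, 0, 0], [0, 0.0005, 0, 0, 0, 0], [0, 0.0005, 0, 0, 0, 0]]}}

```text
t: 9.93
ee_pos: [538.8, 87.0, 132.3]
orientation: [0.375, 1.533, -0.39]
ft_force: [-2.8, -3.2, 5.8]
width: 11.7
```

```bash
python3 - <<'E'
from h import *
plan([538.7,87,132],-28)
E
```

```text
t 9.925 pos [538.8  87.  132.3] yawz -27.96 q [ 0.144  0.434  1.868 -0.014  0.84  -0.93 ] F [-2.8 -3.2  5.8] M [-0.65  0.22 -0.01] w 11.6698070627963
SHIFT mm tool [ 0.29 -0.05 -0.07] ROT [0.04 0.33 0.48]
```

Contact is firm: the pose is blocked at y≈87.0 and the reaction rose to about 8 N. Now I'll turn the knob; it should run free for at least 40°.

{"name": "carry_out", "arguments": {"commands": [[0, 0, 0, 5, 0, 0], [0, 0, 0, 5, 0, 0], [0, 0, 0, 5, 0, 0]]}}

```text
t: 10.3
ee_pos: [538.6, 86.7, 132.3]
orientation: [0.584, 1.484, -0.6]
ft_force: [-1.6, -2.4, 5.1]
width: 12.1
```

```bash
cat >> h.py <<'E'
def ck():
    o,p,R=state()
    print('t',round(o['t'],2),'pos',p.round(1),'yaw',yawz(R).round(2),'tilt',R[:2,0].round(4),'F',np.round(o['ft_force'],1),'M',np.round(o['moment'],3),'tq6',np.round(o['joint_torque'][5],3),'w',round(o['width'],1))
    T=Rt(yawz(R)); print('level',Ro.from_matrix(R.T@T).as_rotvec(degrees=True).round(2),'back',(R.T@(np.array([538.8,87.1,132])-p)).round(2))
E
python3 -c "
from h import *
ck()"
```

```text
t 10.3 pos [538.6  86.7 132.3] yaw -43.39 tilt [ 0.0007 -0.0107] F [-1.6 -2.4  5.1] M [-0.318  0.111  0.038] tq6 -0.912 w 12.1
level [-0.    0.45  0.42] back [ 0.3   0.47 -0.11]
```

{"name": "carry_out", "arguments": {"commands": [[0, 0.0005, 0, 5, 0, 0], [0, 0.0002, 0, 5, 0, 0], [0, 0.0002, 0.0001, 5, 0, 0]]}}

```text
t: 10.68
ee_pos: [538.4, 86.5, 132.3]
orientation: [0.79, 1.413, -0.809]
ft_force: [-1.6, -1.5, 5.2]
width: 11.9
```

```bash
python3 -c "
from h import *
ck()"
```

```text
t 10.68 pos [538.4  86.5 132.3] yaw -58.85 tilt [-0.0012 -0.0122] F [-1.6 -1.5  5.2] M [-0.408  0.412  0.016] tq6 -0.907 w 11.9
level [-0.    0.56  0.42] back [ 0.26  0.6  -0.3 ]
```

{"name": "carry_out", "arguments": {"commands": [[0, 0.0002, 0.0001, 4, 0, 0]]}}

```text
t: 10.8
ee_pos: [538.4, 86.5, 132.3]
orientation: [0.845, 1.391, -0.864]
ft_force: [-2.3, -1.9, 5.7]
width: 11.7
```

```bash
python3 -c "
from h import *
ck()"
```

```text
t 10.8 pos [538.4  86.5 132.3] yaw -62.99 tilt [-0.0019 -0.0124] F [-2.3 -1.9  5.7] M [-0.361  0.342  0.028] tq6 -0.648 w 11.7
level [-0.    0.58  0.42] back [ 0.24  0.66 -0.39]
```

{"name": "carry_out", "arguments": {"commands": [[0, 0.0007, -0.0004, 4, 0.3, 0.2]]}}

```text
t: 10.92
ee_pos: [538.3, 86.6, 132.2]
orientation: [0.903, 1.37, -0.915]
ft_force: [-2.8, -6.6, 8.5]
width: 11.5
```

```bash
python3 -c "
from h import *
ck()"
```

```text
t 10.93 pos [538.3  86.6 132.2] yaw -67.08 tilt [-0.0021 -0.0074] F [-2.8 -6.6  8.5] M [-1.509  0.486  0.061] tq6 -0.599 w 11.5
level [-0.    0.35  0.27] back [ 0.22  0.64 -0.29]
```

{"name": "carry_out", "arguments": {"commands": [[0, 0.0007, -0.0004, 4, 0.3, 0.2]]}}

```text
t: 11.05
ee_pos: [538.2, 86.4, 132.2]
orientation: [0.961, 1.347, -0.967]
ft_force: [-2.6, -6.7, 8.1]
width: 11.8
```

```bash
python3 -c "
from h import *
ck()"
```

```text
t 11.05 pos [538.2  86.4 132.2] yaw -71.16 tilt [-0.002  -0.0028] F [-2.6 -6.7  8.1] M [-1.5    0.51   0.036] tq6 -0.63 w 11.8
level [-0.    0.12  0.16] back [ 0.18  0.75 -0.48]
```

{"name": "carry_out", "arguments": {"commands": [[0, 0.0007, -0.0004, 4, 0.3, 0.2]]}}

```text
t: 11.18
ee_pos: [538.2, 86.1, 132.2]
orientation: [1.018, 1.322, -1.018]
ft_force: [-3.4, -5.3, 8.4]
width: 11.7
```

```bash
python3 -c "
from h import *
ck()"
```

```text
t 11.18 pos [538.2  86.1 132.2] yaw -75.26 tilt [-0.0016  0.0018] F [-3.4 -5.3  8.4] M [-1.32   0.587  0.044] tq6 -0.633 w 11.7
level [ 0.   -0.12  0.06] back [ 0.17  0.87 -0.76]
```

{"name": "carry_out", "arguments": {"commands": [[0, 0.0002, -0.0005, 4, 0, 0]]}}

```text
t: 11.3
ee_pos: [538.0, 86.1, 132.2]
orientation: [1.071, 1.293, -1.072]
ft_force: [-1.0, -3.8, 6.2]
width: 11.9
```

```bash
python3 -c "
from h import *
ck()"
```

```text
t 11.3 pos [538.   86.1 132.2] yaw -79.38 tilt [-0.0021  0.0009] F [-1.  -3.8  6.2] M [-0.89   0.213  0.073] tq6 -0.76 w 11.9
level [ 0.   -0.07  0.11] back [ 0.19  1.   -0.87]
```

{"name": "carry_out", "arguments": {"commands": [[0, 0.0002, -0.0005, 4, 0, 0]]}}

```text
t: 11.42
ee_pos: [537.9, 86.1, 132.2]
orientation: [1.124, 1.263, -1.127]
ft_force: [-2.2, -3.4, 4.6]
width: 11.8
```

```bash
python3 -c "
from h import *
ck()"
```

```text
t 11.43 pos [537.9  86.1 132.2] yaw -83.5 tilt [-0.0024 -0.    ] F [-2.2 -3.4  4.6] M [-0.886  0.21   0.055] tq6 -0.728 w 11.8
level [ 0.   -0.01  0.14] back [ 0.23  0.98 -0.93]
```

{"name": "carry_out", "arguments": {"commands": [[0, 0.0002, -0.0005, 4, 0, 0]]}}

```text
t: 11.55
ee_pos: [537.9, 86.1, 132.2]
orientation: [1.176, 1.23, -1.181]
ft_force: [-1.7, -4.5, 5.2]
width: 11.6
```

```bash
python3 -c "
from h import *
ck()"
```

```text
t 11.55 pos [537.9  86.1 132.2] yaw -87.61 tilt [-0.0029 -0.0009] F [-1.7 -4.5  5.2] M [-0.933  0.362  0.037] tq6 -0.727 w 11.6
level [-0.    0.05  0.17] back [ 0.21  0.96 -0.96]
```

{"name": "carry_out", "arguments": {"commands": [[0, 0.0001, -0.0005, 4, 0, 0]]}}

```text
t: 11.68
ee_pos: [537.8, 86.1, 132.2]
orientation: [1.228, 1.196, -1.235]
ft_force: [-1.7, -3.6, 4.8]
width: 11.8
```

```bash
python3 -c "
from h import *
ck()"
```

```text
t 11.68 pos [537.8  86.1 132.2] yaw -91.72 tilt [-0.0034 -0.0019] F [-1.7 -3.6  4.8] M [-0.971  0.268  0.025] tq6 -0.728 w 11.8
level [-0.    0.11  0.19] back [ 0.2   0.97 -1.01]
```

{"name": "carry_out", "arguments": {"commands": [[0, 0.0001, -0.0005, 4, 0, 0]]}}

```text
t: 11.8
ee_pos: [537.7, 86.2, 132.2]
orientation: [1.28, 1.16, -1.288]
ft_force: [-2.1, -4.3, 5.7]
width: 11.8
```

```bash
python3 -c "
from h import *
ck()"
```

```text
t 11.8 pos [537.7  86.2 132.2] yaw -95.83 tilt [-0.0038 -0.0028] F [-2.1 -4.3  5.7] M [-0.894  0.324  0.022] tq6 -0.727 w 11.8
level [-0.    0.18  0.2 ] back [ 0.23  0.96 -1.05]
```

{"name": "carry_out", "arguments": {"commands": [[0, 0.0001, -0.0005, 4, 0, 0]]}}

```text
t: 11.92
ee_pos: [537.7, 86.2, 132.2]
orientation: [1.331, 1.122, -1.341]
ft_force: [-1.3, -4.0, 6.3]
width: 11.6
```

```bash
python3 -c "
from h import *
ck()"
```

```text
t 11.93 pos [537.7  86.2 132.2] yaw -99.94 tilt [-0.0043 -0.0037] F [-1.3 -4.   6.3] M [-0.935  0.355  0.066] tq6 -0.727 w 11.6
level [-0.    0.25  0.21] back [ 0.2   0.94 -1.09]
```

{"name": "carry_out", "arguments": {"commands": [[0, 0, -0.0005, 4, 0, 0]]}}

```text
t: 12.05
ee_pos: [537.6, 86.3, 132.2]
orientation: [1.382, 1.082, -1.393]
ft_force: [-1.8, -4.0, 5.1]
width: 11.8
```

```bash
python3 -c "
from h import *
ck()"
```

```text
t 12.05 pos [537.6  86.3 132.2] yaw -104.05 tilt [-0.0047 -0.0046] F [-1.8 -4.   5.1] M [-0.929  0.316  0.008] tq6 -0.728 w 11.8
level [-0.    0.32  0.2 ] back [ 0.23  0.94 -1.1 ]
```

{"name": "carry_out", "arguments": {"commands": [[0, 0, -0.0004, 4, 0, 0]]}}

```text
t: 12.18
ee_pos: [537.6, 86.3, 132.3]
orientation: [1.432, 1.041, -1.445]
ft_force: [-2.3, -4.1, 4.9]
width: 12.1
```

```bash
python3 -c "
from h import *
ck()"
```

```text
t 12.18 pos [537.6  86.3 132.3] yaw -108.16 tilt [-0.0052 -0.0053] F [-2.3 -4.1  4.9] M [-0.775  0.346  0.024] tq6 -0.725 w 12.1
level [-0.    0.38  0.19] back [ 0.25  0.92 -1.18]
```

{"name": "carry_out", "arguments": {"commands": [[0, 0, -0.0004, 4, 0, 0]]}}

```text
t: 12.3
ee_pos: [537.5, 86.3, 132.3]
orientation: [1.482, 0.997, -1.496]
ft_force: [-2.1, -2.9, 6.2]
width: 11.6
```

```bash
python3 -c "
from h import *
ck()"
```

```text
t 12.3 pos [537.5  86.3 132.3] yaw -112.28 tilt [-0.0055 -0.006 ] F [-2.1 -2.9  6.2] M [-0.795  0.395  0.079] tq6 -0.726 w 11.6
level [-0.    0.44  0.16] back [ 0.26  0.87 -1.2 ]
```

{"name": "carry_out", "arguments": {"commands": [[0, 0, -0.0004, 4, 0, 0]]}}

```text
t: 12.42
ee_pos: [537.4, 86.4, 132.2]
orientation: [1.531, 0.952, -1.547]
ft_force: [-2.6, -3.9, 6.9]
width: 11.7
```

```bash
python3 -c "
from h import *
ck()"
```

```text
t 12.43 pos [537.4  86.4 132.2] yaw -116.39 tilt [-0.0062 -0.0066] F [-2.6 -3.9  6.9] M [-0.702  0.386  0.017] tq6 -0.726 w 11.7
level [-0.    0.5   0.15] back [ 0.22  0.92 -1.24]
```

{"name": "carry_out", "arguments": {"commands": [[0, 0, -0.0004, 4, 0, 0]]}}

```text
t: 12.55
ee_pos: [537.4, 86.4, 132.2]
orientation: [1.58, 0.905, -1.598]
ft_force: [-1.4, -3.3, 5.9]
width: 11.8
```

```bash
python3 -c "
from h import *
ck()"
```

```text
t 12.55 pos [537.4  86.4 132.2] yaw -120.51 tilt [-0.0067 -0.0072] F [-1.4 -3.3  5.9] M [-0.702  0.441  0.045] tq6 -0.725 w 11.8
level [-0.    0.55  0.12] back [ 0.23  0.86 -1.28]
```

{"name": "carry_out", "arguments": {"commands": [[0, -0.0001, -0.0004, 4, 0, 0]]}}

```text
t: 12.68
ee_pos: [537.3, 86.5, 132.3]
orientation: [1.629, 0.856, -1.647]
ft_force: [-2.5, -2.9, 5.8]
width: 12.0
```

```bash
python3 -c "
from h import *
ck()"
```

```text
t 12.68 pos [537.3  86.5 132.3] yaw -124.63 tilt [-0.0072 -0.0079] F [-2.5 -2.9  5.8] M [-0.694  0.385  0.011] tq6 -0.727 w 12.0
level [-0.    0.61  0.08] back [ 0.24  0.88 -1.32]
```

{"name": "carry_out", "arguments": {"commands": [[0, -0.0001, -0.0004, 4, 0, 0]]}}

```text
t: 12.8
ee_pos: [537.3, 86.6, 132.3]
orientation: [1.676, 0.805, -1.696]
ft_force: [-1.8, -4.6, 5.8]
width: 11.5
```

```bash
python3 -c "
from h import *
ck()"
```

```text
t 12.8 pos [537.3  86.6 132.3] yaw -128.75 tilt [-0.0077 -0.0086] F [-1.8 -4.6  5.8] M [-0.704  0.397  0.024] tq6 -0.727 w 11.5
level [-0.    0.66  0.04] back [ 0.25  0.85 -1.37]
```

{"name": "carry_out", "arguments": {"commands": [[0, -0.0001, -0.0004, 4, 0, 0]]}}

```text
t: 12.92
ee_pos: [537.3, 86.6, 132.3]
orientation: [1.723, 0.751, -1.744]
ft_force: [-1.3, -3.5, 6.2]
width: 11.7
```

```bash
python3 -c "
from h import *
ck()"
```

```text
t 12.93 pos [537.3  86.6 132.3] yaw -132.87 tilt [-0.0082 -0.0092] F [-1.3 -3.5  6.2] M [-0.706  0.448  0.136] tq6 -0.726 w 11.7
level [ 0.    0.71 -0.01] back [ 0.27  0.79 -1.38]
```

{"name": "carry_out", "arguments": {"commands": [[0, -0.0001, -0.0004, 4, 0, 0]]}}

```text
t: 13.05
ee_pos: [537.2, 86.7, 132.3]
orientation: [1.769, 0.696, -1.792]
ft_force: [-2.1, -3.3, 6.1]
width: 12.0
```

```bash
python3 -c "
from h import *
ck()"
```

```text
t 13.05 pos [537.2  86.7 132.3] yaw -136.98 tilt [-0.0089 -0.0098] F [-2.1 -3.3  6.1] M [-0.571  0.507  0.271] tq6 -0.546 w 12.0
level [ 0.    0.76 -0.06] back [ 0.24  0.79 -1.46]
```

Moment z jumped from about 0.03 to 0.14 and then 0.27 N m, so the bite is at tool yaw ≈ −133°. I'll confirm while turning on, watching for grip windup, with a tool yaw target of about −180°.

{"name": "carry_out", "arguments": {"commands": [[0, -0.0001, -0.0003, 4, 0.1, 0]]}}

```text
t: 13.18
ee_pos: [537.0, 86.8, 132.2]
orientation: [1.816, 0.64, -1.837]
ft_force: [-1.3, -3.6, 6.8]
width: 11.9
```

```bash
python3 -c "
from h import *
ck()"
```

```text
t 13.18 pos [537.   86.8 132.2] yaw -141.07 tilt [-0.0083 -0.0093] F [-1.3 -3.6  6.8] M [-0.563  0.436  0.252] tq6 -0.456 w 11.9
level [ 0.    0.71 -0.11] back [ 0.23  0.83 -1.59]
```

{"name": "carry_out", "arguments": {"commands": [[0, -0.0001, -0.0003, 4, 0.1, 0], [0, -0.0001, -0.0003, 4, 0.1, 0]]}}

```text
t: 13.42
ee_pos: [536.9, 86.8, 132.3]
orientation: [1.908, 0.521, -1.925]
ft_force: [-1.6, -1.5, 7.4]
width: 11.9
```

```bash
python3 -c "
from h import *
ck()"
```

```text
t 13.43 pos [536.9  86.8 132.3] yaw -149.24 tilt [-0.0066 -0.0085] F [-1.6 -1.5  7.4] M [-0.538  0.505  0.326] tq6 -0.439 w 11.9
level [ 0.    0.57 -0.22] back [ 0.25  0.74 -1.77]
```

{"name": "carry_out", "arguments": {"commands": [[0, -0.0003, -0.0002, 4, 0.1, 0], [0, -0.0003, -0.0002, 4, 0.1, 0], [0, -0.0003, -0.0002, 4, 0.1, 0.1]]}}

```text
t: 13.8
ee_pos: [536.6, 87.1, 132.3]
orientation: [2.039, 0.323, -2.046]
ft_force: [-0.8, -2.2, 6.0]
width: 12.2
```

```bash
python3 -c "
from h import *
ck()"
```

```text
t 13.8 pos [536.6  87.1 132.3] yaw -161.47 tilt [-0.0022 -0.01  ] F [-0.8 -2.2  6. ] M [-0.453  0.501  0.301] tq6 -0.442 w 12.2
level [ 0.   0.3 -0.5] back [ 0.29  0.72 -2.08]
```

{"name": "carry_out", "arguments": {"commands": [[0, -0.0003, -0.0001, 4, 0, 0.1], [0, -0.0003, -0.0001, 4, 0, 0.1], [0, -0.0003, -0.0001, 4, 0, 0.1], [0, -0.0003, 0, 4, 0, 0.1], [0, 0, 0, 1, 0, 0]]}}

```text
t: 14.42
ee_pos: [536.5, 87.7, 132.3]
orientation: [2.199, 0.002, -2.203]
ft_force: [-1.1, -0.9, 4.6]
width: 11.9
```

```bash
python3 -c "
from h import *
ck()"
```

```text
t 14.43 pos [536.5  87.7 132.3] yaw -178.79 tilt [-0.0015 -0.0194] F [-1.1 -0.9  4.6] M [-0.126  0.413  0.438] tq6 0.459 w 11.9
level [ 0.    0.11 -1.11] back [ 0.35  0.65 -2.32]
```

Torque is 0.44 N m, matching the expected 0.46 N m at an eighth of a turn, and the turn past the bite is about 46°. Releasing.

{"name": "carry_out", "arguments": {"commands": [[0, 0, 0, 0, 0, 0], [0, 0, 0, 0, 0, 0], [0, 0, 0, 0, 0, 0], [0, 0, 0, 0, 0, 0], [0, 0, 0, 0, 0, 0], [0, 0, 0, 0, 0, 0], [0, 0, 0, 0, 0, 0], [0, 0, 0, 0, 0, 0]], "grip": 0}}

```text
t: 15.42
ee_pos: [536.1, 88.4, 131.2]
orientation: [2.199, 0.004, -2.205]
ft_force: [0.2, -0.4, -1.2]
width: 86.8
```

```bash
python3 -c "
from h import *
ck()"
```

```text
t 15.43 pos [536.1  88.4 131.2] yaw -178.77 tilt [-0.0025 -0.0181] F [ 0.2 -0.4 -1.2] M [ 0.089  0.003 -0.02 ] tq6 0.001 w 86.8
level [ 0.    0.16 -1.04] back [-0.79  1.42 -2.69]
```

{"name": "carry_out", "arguments": {"commands": [[-0.02, 0, 0, 0, 0, 0], [-0.03, 0, 0, 0, 0, 0], [-0.04, 0, 0, 0, 0, 0], [-0.04, 0, 0, 0, 0, 0], [-0.02, 0, 0, 0, 0, 0], [0, 0, 0, 0, 0, 0]]}}

```text
t: 16.18
ee_pos: [536.0, 91.1, 285.2]
orientation: [2.197, 0.003, -2.206]
ft_force: [-0.8, 0.5, -0.3]
width: 87.9
```

```bash
python3 - <<'E'
from h import *
ck()
import pickle
s=snap('side');w=snap('wrist','w2.png');pickle.dump(w,open('w2.pkl','wb'));pickle.dump(s,open('s2.pkl','wb'))
a=cv2.resize(s['pixels'][220:330,290:400],(400,400),interpolation=cv2.INTER_CUBIC)
b=cv2.resize(w['pixels'],(533,400))[:,66:466]
cv2.imwrite('pics/c5.png',np.clip(np.hstack([a,b])*1.9,0,255).astype(np.uint8))
E
```

```text
t 16.18 pos [536.   91.1 285.2] yaw -178.78 tilt [-0.004  -0.0183] F [-0.8  0.5 -0.3] M [ 0.026  0.041 -0.08 ] tq6 -0.0 w 87.9
level [ 0.    0.25 -1.04] back [153.21   1.27  -3.42]
```

View pics/c5.png

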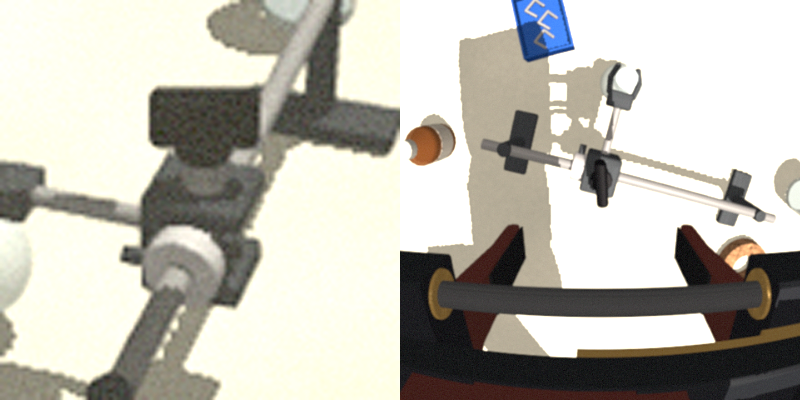

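The boss sits at the collar, with the collar at (575,155) and the boss at (600,172) in the right half. The bystanders are in place. One close-up to check the gap and the knob angle.

```bash
python3 - <<'E'
import cv2,numpy as np
i=cv2.imread('pics/w2.png')[165:265,265:365]
cv2.imwrite('pics/c6.png',np.clip(cv2.resize(i,(600,600),interpolation=cv2.INTER_CUBIC)*1.8,0,255).astype(np.uint8))
E
```

```text
(no output)
```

View pics/c6.png

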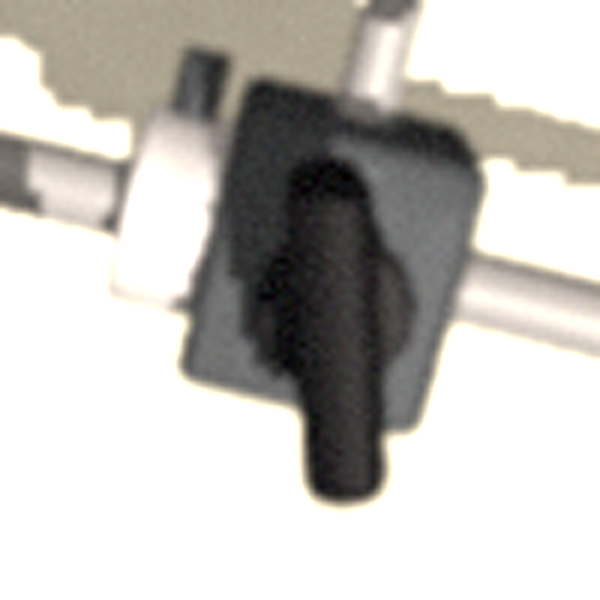

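```bash
python3 - <<'E'
from h import *
import pickle
w=pickle.load(open('w2.pkl','rb'));D=pickle.load(open('d0.pkl','rb'));s=pickle.load(open('s2.pkl','rb'))
g=lambda u,v:(265+u/6,165+v/6)
a=onz(w,*g(332,195),156,True);b=onz(w,*g(345,495),156,True)
print(a,b,np.linalg.norm(a-b),np.degrees(np.arctan2(*(b-a)[1::-1])))
print('collar now',onz(w,*g(168,205),98,True), tri([ray(w,*g(168,205),True),ray(s,290+183/400*110,220+262/400*110)]))
# side-image collar shift by template
t=D['side']['pixels'][275:305,325:355]
for im in (D['side'],s):
    r=cv2.matchTemplate(im['pixels'][255:325,305:375],t,cv2.TM_CCOEFF_NORMED);print(cv2.minMaxLoc(r)[1::2])
E
```

```text
[560.02252071  87.56309639 156.        ] [518.70001535  84.86996503 156.        ] 41.41017273639166 -176.27110843611172
collar now [548.00704943 111.90643376  98.        ] [545.55654519 112.47901394  85.24837353]
(1.0, (20, 20))
(0.565769612789154, (3, 6))
```

The knob bar's final angle is about −176°, so about 44° past the bite. The collar is at (546–548, 112), against (547, 112) at the start. Handing in.

```bash
python3 -c "
from h import *
print(ctrl.close_job())"
```

```text
the job is handed in; nothing more can be done
None
```

I slid the boss head about 109 mm by its knob until it met the collar, clamped it an eighth of a turn past the bite, let go and handed the job in at about 16 s of the 67 s. No verdict is reported, so what follows rests on my own checks.

- **Against the collar:** the motion was blocked at about 6–8 N, well under the 18 N that moves the collar. After release, the close-up shows no visible gap.
- **Clamping:** the knob ran free for about 105°, then the torque jumped from about 0.03 to 0.27 N m. I turned the gripper about 46° more, ending at 0.44 N m, where 0.46 N m is expected for an eighth of a turn. The bar's final angle in the picture puts it at about 44° past the bite, within the allowed ±17° of 45°.
- **Collar position:** triangulated at (546–548, 112) mm after release, against (547, 112) mm at the start. This is good to about 2 mm.
- **Failed check:** matching the collar's image between the first and last side views did not work (score 0.57), probably because the boss now fills the background. I did not use it.
- **Other things on the bench:** in the last pictures the bystanders looked to be in place. I judged this by eye and did not measure it. The gripper was open and about 130 mm above the knob when I handed in.

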